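# Pump up the sample canister

### The job

Pump up the pressure canister on the desk: press its black top plunger fully down with the fingertips and let it rise fully, again and again, until the steel indicator pin on the lid's side stands fully out, then let the plunger come up and move clear. Only press from above: leave the canister standing where it is, do not lift, tip or shove it, do not touch the pin, and leave the jar, the cup and the cap alone.

Things in the scene. Friction and masses are not known exactly. Their poses are not given: they have to be found in the camera images.
- canister: loose, upright steel pressure canister, 104 mm in diameter and 0.85 kg, with a grey lid 116 mm in diameter (top of the lid 112 mm above the desk) and a central pump barrel 34 mm in diameter up to 152 mm (a 40 mm black collar round its top). Origin: centre of the underside, on the pump's vertical axis; z up. Its +x axis points from the pump's axis to the grey gauge block at the lid's edge (26 mm wide, top 136 mm above the desk), out of which the indicator pin slides
- plunger (a joint): travel of the plunger in m: 0 = fully up, 0.020 = fully down. A spring pushes it back up: about 6 N at the top, 14 N at the bottom, plus about 1 N while it drives the pin and 4 N for every 0.1 m/s of pressing speed; at the bottom it meets a hard stop. After the first stroke only about the last 10 mm of each down stroke drive the pin, and a new stroke bites only once the plunger has come fully up (it follows the finger up by itself, taking about 0.1 s)
- plunger_top (a point): centre of the flat top of the plunger's black mushroom knob (knob 52 mm in diameter, flat top 40 mm in diameter), 192 mm above the desk when up and 172 mm when fully down; it moves with the plunger
- pin (a joint): how far the indicator pin has come out, in m: 0 = in (its tip 3 mm proud of the gauge block's metal collar), 0.030 = fully out. It starts between 0 and 0.008; each full stroke brings it out by 5 mm (the first by 6 to 11 mm), four or five full strokes in all. It stays where it is between strokes; further strokes after it is fully out do nothing and do no harm
- pin_tip (a point): outer end of the steel indicator pin (10 mm in diameter, level, 124 mm above the desk), 73 mm from the pump's axis when in and 103 mm when fully out, along the canister's +x axis
- jar: closed sample jar with a white cap, 60 mm in diameter, 65 mm high, standing loose on the desk; origin: centre of the underside. To be left alone
- cup: empty white plastic cup, 66 mm in diameter at the rim, 70 mm high, standing loose; origin: centre of the underside. To be left alone
- cap: loose white screw cap lying on the desk, 56 mm in diameter, 18 mm high; origin: centre of the underside. To be left alone
Not all that is in view belongs to the job. There is more than one size of the canister; the job needs the larger.

How it is judged:
By the outcome, as a careful person would: the job done as asked, in the order asked, and still so for the second after the job is handed in, with the robot touching nothing.
It also fails if it takes over 45 s, if anything falls off the work surface, if the arm or the gripper's body presses on something with over 40 N, if the wrist force passes 120 N, or if a joint passes its speed limit or range.

### The arm

A 6-joint arm with a two-finger parallel gripper is mounted at the origin on the work surface. World frame = base frame: x ahead of the robot, y to its left, z up, the work surface at z = 0. Lengths are in m, angles in rad, forces in N, time in s.
With the tool pointing down it reaches from about 0.25 to 0.8 m from the base axis. Payload 8.5 kg.
Tool frame: the origin (TCP) lies on the centre line of the jaws, within the pads' length; the fingertips stand 14 mm ahead of it and the grasp point (between the pads) lies 5 mm behind it; z points along the fingers, y is the direction in which the jaws open and shut (so a half turn about z gives the same grasp; the last joint's range is limited). The gripper opens to 85 mm and grips with 20 to 120 N. Pads are 22 mm wide; open, the fingers measure 114 mm over their backs; the gripper's body (76 mm by 85 mm) begins 54 mm behind the grasp point. The pads swing forward as they close: fully open they stand 13 mm farther back than shut.
Start: joints at [1.178, 0.238, -0.013, 1.319, 0, 1.571], TCP at [0.201, 0.485, 0.245] pointing down, gripper open.
Joint ranges: [-2.66, 2.66], [-1.03, 1.9], [-1.14, 1.46], [-1.82, 2.27], [-1.45, 1.34], [-3.14, 3.14]. Speed limits (rad/s): [2.22, 2.22, 2.79, 3.14, 3.14, 3.14].

### API

Orientations are given as a 3x3 rotation matrix whose columns are the frame's x, y, z axes.
In Python, from rig import readout, vision, ctrl gives the robot as it stands.
- The arm moves only by the tool play_rows, never from a script. Its argument "motion" is a list that holds one entry, the list of rows, each a list of 6 numbers: the shift along the tool's x, y, z in cm, then the turn, a rotation vector about the tool's x, y, z in rad. A call has 1 to 12 rows; each row shifts and turns the pose as measured when the row begins, along the tool's axes as they then stand; what a row does not reach is not made up. A row lasts 1/8 s, in which the tool goes at most 62.5 mm and 10.7 degrees, less where a joint would pass 70% of its speed; a pose out of reach is approached as far as the arm can. A call with a gripper value outside its range is refused whole. "hand" is the gripper's target within -1 to 1 (fully open at 1, half-way at 0, shut at -1), set as the call begins (left out, the last holds). The fingers move at their own pace and stop on an object; the grip force is fixed at half the most. Time passes only in rows, so rows that do not move let the fingers close. It gives the time, the measured TCP pose, the force and the opening at its end, in the units of the state.
- readout.get_obs(): the state, without advancing time (a new reading comes with each control period).
- vision.capture(name): name is "scene" or "top"; returns (picture, depth): 480x640x3 uint8, red, green, blue; 480x640 float32, m along the optical axis (not along the pixel's ray), 0 where there is no reading.
- vision.get_calibration(name): a dict with "fx", "fy", "cx", "cy" (pixels), "D" ([k1, k2, p1, p2, k3] as OpenCV has them; the pictures are not rectified), "rvec" (rotation vector, rad) and "tvec" (3), from world to camera coordinates, as OpenCV has them. Camera axes: x right, y down, z forward; pixel columns grow to the right and rows downward; lengths in m; the calibration is good to about 2 mm. A picture is of the moment at which its call begins. get_calibration takes no time and is no camera call.
- ctrl.close_job(): hands the job in, once; it reports no verdict.
The state is a dict: "time": time; "joint_pos": joint angles; "dq": joint speeds; "effort": joint torques, N m; "position": TCP position; "eef_rot": TCP orientation; "contact_force": force on the tool from outside, world axes, zero at the start; "moment": the same for the moment, N m; "width": finger opening in m.
Only numpy, scipy, OpenCV 4.12 (cv2) and the standard library are available. Lean on these libraries where they do the work, as an engineer would, in place of code of your own. Each camera call takes 0.05 s, during which the arm holds its last target.

## Working session

There is one attempt and no reset: what is moved stays moved. The work goes in short steps, Python scripts to look and compute and a tool call to move; the robot and the scene stay as the last step left them, time stands still between calls to the robot, and variables do not carry over. Pictures are saved under pics/ and viewed, and the job is handed in when it is done.

Besides the shell and the picture viewer there is one more tool, called after ">>>" by a JSON object that holds its "method" and its "body", one argument or row to a line. play_rows: Moves the arm, as the interface text tells. Its arguments: {"type":"object","properties":{"motion":{"type":"array","items":{"type":"array","items":{"type":"array","items":{"type":"number"}}}},"hand":{"type":"number"}},"required":["motion"]}

```bash
mkdir -p pics; ls; python3 - <<'E'
from rig import readout, vision, ctrl
import cv2,numpy as np
print(readout.get_obs())
for n in("scene","top"):
    p,d=vision.capture(n); cv2.imwrite(f"pics/{n}0.png",p[:,:,::-1]); np.savez(f"{n}0.npz",p=p,d=d); print(vision.get_calibration(n))
E
```

```text
pics
{'time': 0.0, 'joint_pos': array([ 1.17799903e+00,  2.38769974e-01, -1.42606104e-02,  1.31922559e+00,
        3.28683128e-06,  1.57083555e+00]), 'dq': array([ 0.00061857,  0.00024218,  0.00098296, -0.00173158,  0.00091823,
       -0.00182121]), 'effort': array([ 4.90048318e-03, -5.38781333e+01,  3.46441627e+01,  1.83525629e-02,
        2.26350130e-04, -4.39203276e-06]), 'position': array([0.20079838, 0.48463805, 0.24468082]), 'eef_rot': array([[-9.23826924e-01,  3.82810003e-01, -5.61826580e-04],
       [ 3.82810415e-01,  9.23825942e-01, -1.34740576e-03],
       [ 3.22956580e-06, -1.45984279e-03, -9.99998934e-01]]), 'contact_force': array([ 0.2914874 , -0.17407107, -0.01495153]), 'moment': array([-0.05776155, -0.02326032,  0.00231445]), 'width': 0.08512446219039253}
{'fx': 469.69090407949517, 'fy': 469.69090407949517, 'cx': 319.50684356606814, 'cy': 239.1767042514641, 'D': array([-0.01521211,  0.        ,  0.        ,  0.        ,  0.        ]), 'rvec': array([ 1.97894013,  1.80978007, -0.49913879]), 'tvec': array([-0.07828421, -0.4559219 ,  1.38786672])}
{'fx': 562.1701511602624, 'fy': 562.1701511602624, 'cx': 311.9232943278669, 'cy': 243.40576656603542, 'D': array([-0.17822003,  0.        ,  0.        ,  0.        ,  0.        ]), 'rvec': array([ 2.16345164, -2.11293534,  0.15729495]), 'tvec': array([-0.00264088,  0.62533868,  1.29813654])}
```

View pics/scene0.png

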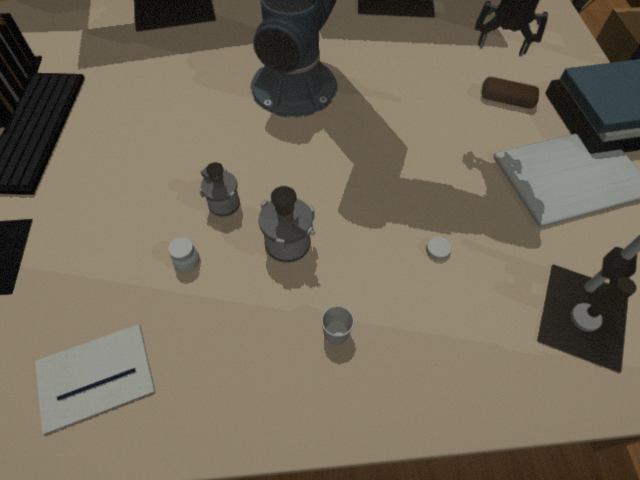

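View pics/top0.png

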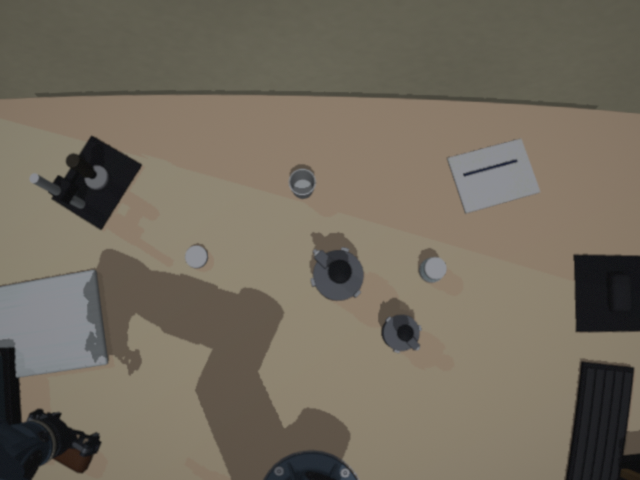

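The larger canister is at about (285,225) in the scene view, with its knob at (284,200), and at (338,272) in the top view. The smaller one is at (220,190) and (402,332). I'll zoom in on the larger one and measure its knob.

```bash
cat > h.py <<'E'
import cv2,numpy as np
from rig import vision
def ray(n,uv,z):
    c=vision.get_calibration(n);K=np.array([[c['fx'],0,c['cx']],[0,c['fy'],c['cy']],[0,0,1.]])
    R=cv2.Rodrigues(c['rvec'])[0];t=c['tvec']
    q=cv2.undistortPoints(np.array([[uv]],float),K,c['D'])[0,0]
    o=-R.T@t; d=R.T@np.array([q[0],q[1],1.]); s=(z-o[2])/d[2]; return o+s*d
def proj(n,P):
    c=vision.get_calibration(n);K=np.array([[c['fx'],0,c['cx']],[0,c['fy'],c['cy']],[0,0,1.]])
    return cv2.projectPoints(np.array([P],float),c['rvec'],c['tvec'],K,c['D'])[0].ravel()
E
python3 - <<'E'
from h import *
out=[]
for n,(u0,v0,u1,v1) in dict(top=(290,225,390,315),scene=(245,175,345,265)).items():
    z=np.load(n+"0.npz");p=z['p'];d=z['d']
    c=p[v0:v1,u0:u1,::-1]; 
    g=np.clip(cv2.resize(c,None,fx=4,fy=4,interpolation=cv2.INTER_CUBIC).astype(float)*1.8,0,255).astype('u1'); out.append(g)
    m=(p.max(2)<38).astype('u1'); mm=np.zeros_like(m); mm[v0:v1,u0:u1]=m[v0:v1,u0:u1]
    k,l,s,ce=cv2.connectedComponentsWithStats(mm)
    for i in range(1,k):
        if s[i,4]>30: print(n,s[i],ce[i],ray(n,ce[i],.19))
z=np.load("top0.npz")['d']
c=vision.get_calibration("top");R=cv2.Rodrigues(c['rvec'])[0]
# world points by depth for top
pts=[]
for v in range(225,315):
  for u in range(290,390):
    if z[v,u]>0:
      K=np.array([[c['fx'],0,c['cx']],[0,c['fy'],c['cy']],[0,0,1.]])
      q=cv2.undistortPoints(np.array([[[u,v]]],float),K,c['D'])[0,0]
      pts.append(R.T@(np.array([q[0],q[1],1])*z[v,u]-c['tvec']))
P=np.array(pts)
k=P[(P[:,2]>.18)&(P[:,2]<.21)];print(len(k),k.mean(0),k.min(0),k.max(0))
k=P[(P[:,2]>.1)&(P[:,2]<.118)];print(len(k),k.min(0),k.max(0))
k=P[(P[:,2]>.127)&(P[:,2]<.141)];print(len(k),np.median(k,0))
cv2.imwrite("pics/z0.png",np.hstack(out))
E
```

```text
top [329 260  22  23 412] [339.27184466 270.76213592] [ 0.54581879 -0.04860952  0.19      ]
461 [ 0.54438084 -0.04815075  0.19101315] [ 0.51969601 -0.07387432  0.18040733] [ 0.56943179 -0.02256584  0.19901231]
1484 [ 0.48764534 -0.10627468  0.10043732] [0.60911074 0.01393276 0.1178547 ]
209 [ 0.57935751 -0.01180936  0.13500726]
```

View pics/z0.png

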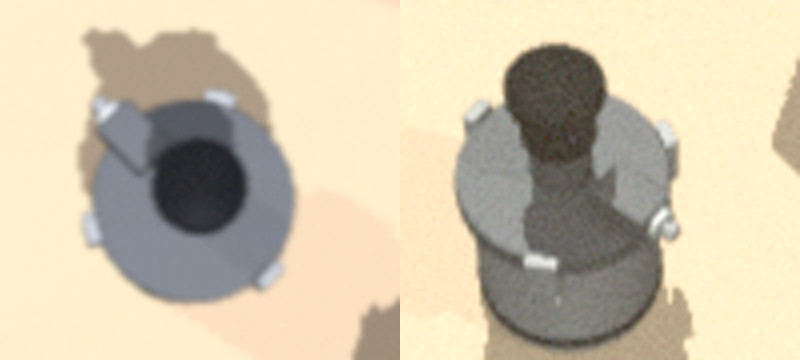

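>>> {"method": "play_rows", "body": {
  "motion": [
    [[-4.7,-3.3,0,0,0,0],[-4.7,-3.3,0,0,0,0],[-4.7,-3.3,0,0,0,0],[-4.7,-3.3,0,0,0,0],[-4.7,-3.3,0,0,0,0],[-4.7,-3.3,0,0,0,0],[-4.7,-3.3,0,0,0,0],[-4.7,-3.3,0,0,0,0],[-4.7,-3.3,0,0,0,0],[-4.7,-3.3,0,0,0,0],[-2,-1.5,0,0,0,0],[0,0,0,0,0,0]]
  ],
  "hand": -1
}}

```text
time: 1.6
position: [0.5306, -0.0373, 0.2415]
eef_rot: [[-0.925, 0.38, -0.003], [0.38, 0.925, -0.002], [0.002, -0.003, -1.0]]
contact_force: [-0.4, 0.6, -0.5]
width: -0.0003
```

```bash
cat > s.py <<'E'
from h import *
from rig import readout
o=readout.get_obs();R=o['eef_rot'];T=np.array([.5455,-.0485,.21])
print(o['time'],o['position'],o['width'],o['contact_force']);print(R)
print('tool delta cm',R.T@(T-o['position'])*100)
# tilt correction: bring z to straight down
z=R.T@np.array([0,0,-1.]);print('rotvec',np.cross([0,0,1],z))
E
python3 s.py; python3 -c "
from h import *
print(ray('scene',(283.75,195),.192),proj('scene',(.5455,-.0485,.192)))"
```

```text
1.6 [ 0.53063034 -0.03730559  0.24145966] -0.0003346157184076579 [-0.43791048  0.64814254 -0.50744176]
[[-0.92485111  0.38031467 -0.00334367]
 [ 0.38032302  0.92485071 -0.00235702]
 [ 0.00219598 -0.00345157 -0.99999163]]
tool delta cm [-1.80788004 -0.45894219  3.14360659]
rotvec [-0.00345157 -0.00219598  0.        ]
[ 0.54826851 -0.04637645  0.192     ] [282.61291585 193.9627381 ]
```

>>> {"method": "play_rows", "body": {
  "motion": [
    [[-1.9,-0.35,0,0.003,0.002,0],[0,0,2.0,0,0,0],[0,0,0.8,0,0,0],[0,0,0,0,0,0]]
  ]
}}

```text
time: 2.1
position: [0.5452, -0.0455, 0.2125]
eef_rot: [[-0.925, 0.379, -0.009], [0.379, 0.925, -0.003], [0.007, -0.006, -1.0]]
contact_force: [-0.3, 0.4, -0.2]
width: 0.0002
```

```bash
python3 s.py; python3 - <<'E'
from h import *
out=[]
for n,(u0,v0,u1,v1) in dict(top=(290,225,390,315),scene=(245,175,345,265)).items():
    p,d=vision.capture(n)
    out.append(np.clip(cv2.resize(p[v0-30:v1,u0:u1,::-1],None,fx=4,fy=4,interpolation=cv2.INTER_CUBIC).astype(float)*1.8,0,255).astype('u1'))
cv2.imwrite("pics/z1.png",np.hstack(out))
E
```

```text
2.1 [ 0.54515574 -0.04554679  0.21254255] 0.00018894828465076092 [-0.28530516  0.41170292 -0.16577579]
[[-0.92542635  0.3788313  -0.00853951]
 [ 0.3788701   0.92544345 -0.00344507]
 [ 0.00659773 -0.00642352 -0.9999576 ]]
tool delta cm [-0.14542483 -0.25862801  0.25496791]
rotvec [-0.00642352 -0.00659773  0.        ]
```

View pics/z1.png

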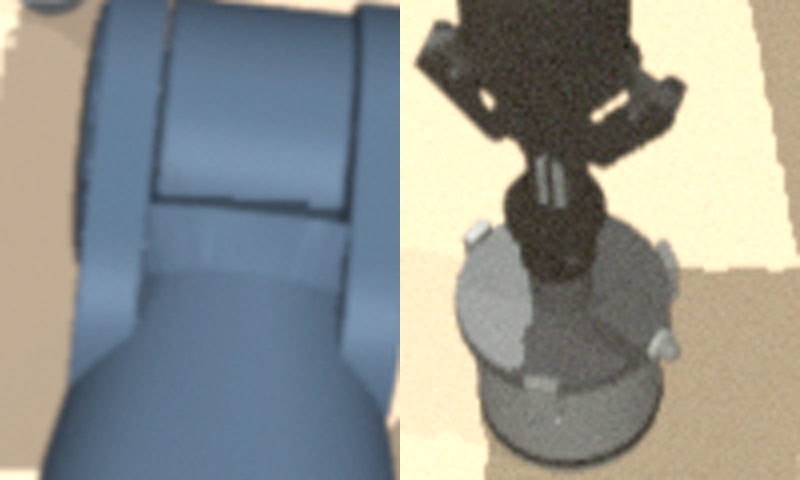

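>>> {"method": "play_rows", "body": {
  "motion": [
    [[-0.17,-0.15,0,0.006,0.006,0],[0,0,0.8,0,0,0],[0,0,0.6,0,0,0],[0,0,0.5,0,0,0]]
  ]
}}

```text
time: 2.7
position: [0.5474, -0.0477, 0.1963]
eef_rot: [[-0.926, 0.378, -0.011], [0.379, 0.926, -0.007], [0.007, -0.011, -1.0]]
contact_force: [-3.4, 0.3, 12.3]
width: 0.0002
```

```bash
python3 s.py
```

```text
2.7 [ 0.54738327 -0.04766754  0.19632979] 0.00021867854659751975 [-3.36427114  0.32914057 12.28249164]
[[-0.92554437  0.37848534 -0.01079234]
 [ 0.3785689   0.92554575 -0.00711696]
 [ 0.00729514 -0.01067271 -0.99991643]]
tool delta cm [ 0.15276308 -0.16291714 -1.36428198]
rotvec [-0.01067271 -0.00729514  0.        ]
```

>>> {"method": "play_rows", "body": {
  "motion": [
    [[0,0,0.6,0,0,0],[0,0,0.4,0,0,0],[0,0,0.3,0,0,0]]
  ]
}}

```text
time: 3.08
position: [0.5473, -0.0477, 0.186]
eef_rot: [[-0.925, 0.379, -0.007], [0.379, 0.925, -0.007], [0.004, -0.009, -1.0]]
contact_force: [-4.3, 0.7, 15.2]
width: 0.0005
```

```bash
python3 s.py
```

```text
3.075 [ 0.54734672 -0.04767744  0.18604698] 0.0005290244194694581 [-4.28425371  0.70669834 15.21676158]
[[-0.92549558  0.37869998 -0.00665204]
 [ 0.37874187  0.92547653 -0.00691268]
 [ 0.00353848 -0.00891706 -0.99995398]]
tool delta cm [ 0.14823465 -0.16742043 -2.39339449]
rotvec [-0.00891706 -0.00353848  0.        ]
```

>>> {"method": "play_rows", "body": {
  "motion": [
    [[0,0,0.3,0,0,0],[0,0,0.3,0,0,0]]
  ]
}}

```text
time: 3.32
position: [0.5481, -0.0477, 0.1859]
eef_rot: [[-0.925, 0.379, 0.001], [0.379, 0.925, -0.007], [-0.003, -0.006, -1.0]]
contact_force: [-10.2, 1.4, 32.2]
width: -0.0
```

Stop felt at TCP z 0.186 (32 N). Now I'll let it rise, with the tilt corrected in the air, and look at the pin.

>>> {"method": "play_rows", "body": {
  "motion": [
    [[0,0,-1.2,0,0,0],[0,0,-1.2,0,0,0],[0,0,-0.6,0,0,0],[0,0,0,0,0,0]]
  ]
}}

```text
time: 3.82
position: [0.5474, -0.0476, 0.2173]
eef_rot: [[-0.925, 0.379, 0.001], [0.379, 0.925, -0.007], [-0.004, -0.006, -1.0]]
contact_force: [0.1, 0.6, 0.5]
width: 0.0001
```

```bash
cat > look.py <<'E'
import sys
from h import *
p,d=vision.capture("scene")
c=cv2.resize(p[145:265,245:345,::-1],None,fx=5,fy=5,interpolation=cv2.INTER_CUBIC)
cv2.imwrite(f"pics/{sys.argv[1]}.png",np.clip(c*1.8,0,255).astype('u1'))
np.save(sys.argv[1]+".npy",p)
a=np.array([.547,-.0475,.124]);e=np.array([1,1,0])/2**.5
a=a;print([proj('scene',a+e*r).round(1).tolist() for r in(.07,.073,.103)])
E
python3 s.py;python3 look.py a1
```

```text
3.825 [ 0.547425   -0.04760612  0.21726748] 0.00010913778396215808 [0.13925865 0.55827651 0.47693351]
[[-0.92531258  0.37920291  0.0013353 ]
 [ 0.37918425  0.92529264 -0.00726857]
 [-0.00399181 -0.00621938 -0.99997269]]
tool delta cm [ 0.14712923 -0.1511866   0.72712103]
rotvec [-0.00621938  0.00399181  0.        ]
[[310.1, 231.9], [311.2, 232.7], [322.4, 240.7]]
```

View pics/a1.png

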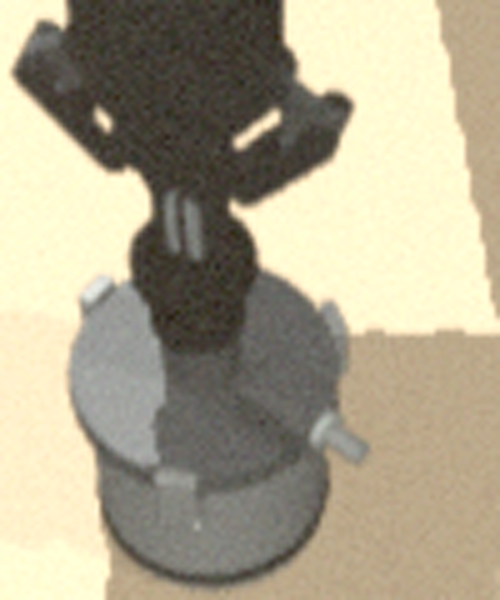

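The pin came out: its tip moved to about (318,236). The canister hasn't moved. Next strokes.

>>> {"method": "play_rows", "body": {
  "motion": [
    [[0,0,0.8,-0.006,0.004,0],[0,0,0.7,0,0,0],[0,0,0.7,0,0,0],[0,0,0.6,0,0,0],[0,0,0.4,0,0,0],[0,0,0.3,0,0,0],[0,0,0.3,0,0,0]]
  ]
}}

```text
time: 4.75
position: [0.5485, -0.0477, 0.186]
eef_rot: [[-0.925, 0.379, 0.011], [0.379, 0.925, 0.0], [-0.01, 0.005, -1.0]]
contact_force: [-10.2, 0.5, 35.6]
width: -0.0001
```

>>> {"method": "play_rows", "body": {
  "motion": [
    [[0,0,-1.2,0,0,0],[0,0,-1.2,0,0,0],[0.1,0,-0.5,0.005,0.01,0],[0,0,0,0,0,0],[0,0,0.8,0,0,0],[0,0,0.7,0,0,0],[0,0,0.7,0,0,0],[0,0,0.6,0,0,0],[0,0,0.4,0,0,0],[0,0,0.3,0,0,0],[0,0,0.2,0,0,0]]
  ]
}}

```text
time: 6.12
position: [0.5473, -0.0473, 0.1862]
eef_rot: [[-0.925, 0.379, 0.011], [0.379, 0.925, -0.001], [-0.01, 0.003, -1.0]]
contact_force: [-7.9, -0.0, 20.0]
width: -0.0003
```

>>> {"method": "play_rows", "body": {
  "motion": [
    [[0,0,-1.2,0,0,0],[0,0,-1.2,0,0,0],[0.1,0,-0.5,0,0,0],[0,0,0,0,0,0]]
  ]
}}

```text
time: 6.62
position: [0.5445, -0.0468, 0.2141]
eef_rot: [[-0.925, 0.38, 0.008], [0.38, 0.925, -0.001], [-0.008, 0.002, -1.0]]
contact_force: [0.3, -0.9, -0.9]
width: 0.0003
```

```bash
python3 s.py;python3 look.py a3
```

```text
6.625 [ 0.54451801 -0.04683564  0.21405693] 0.00025312013145868846 [ 0.32271465 -0.88333117 -0.85350923]
[[-9.25143303e-01  3.79533375e-01  8.01787827e-03]
 [ 3.79539085e-01  9.25175308e-01 -8.56083729e-04]
 [-7.74285534e-03  2.25109806e-03 -9.99967490e-01]]
tool delta cm [-0.15087584 -0.11762639  0.40660983]
rotvec [ 0.0022511   0.00774286 -0.        ]
[[310.1, 231.9], [311.2, 232.7], [322.4, 240.7]]
```

View pics/a3.png

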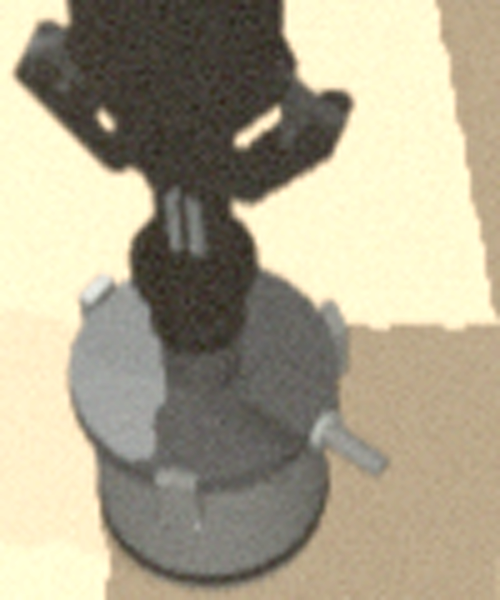

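The tip advanced to about (385,466) in the crop. I'll do more strokes, since extra ones do no harm.

>>> {"method": "play_rows", "body": {
  "motion": [
    [[-0.1,0,0.6,0.002,0.008,0],[0,0,0.7,0,0,0],[0,0,0.7,0,0,0],[0,0,0.6,0,0,0],[0,0,0.4,0,0,0],[0,0,0.3,0,0,0],[0,0,0.25,0,0,0]]
  ]
}}

```text
time: 7.55
position: [0.5468, -0.0473, 0.1861]
eef_rot: [[-0.925, 0.379, 0.009], [0.38, 0.925, -0.0], [-0.009, 0.003, -1.0]]
contact_force: [-9.5, 0.4, 28.2]
width: 0.0001
```

>>> {"method": "play_rows", "body": {
  "motion": [
    [[0,0,-1.2,0,0,0],[0,0,-1.2,0,0,0],[0,0,-0.5,0,0.008,0],[0,0,0,0,0,0],[0,0,0.7,0,0,0],[0,0,0.7,0,0,0],[0,0,0.7,0,0,0],[0,0,0.6,0,0,0],[0,0,0.4,0,0,0],[0,0,0.3,0,0,0],[0,0,0.25,0,0,0]]
  ]
}}

```text
time: 8.93
position: [0.5467, -0.0473, 0.1861]
eef_rot: [[-0.925, 0.38, 0.012], [0.38, 0.925, 0.002], [-0.01, 0.006, -1.0]]
contact_force: [-9.4, 1.5, 28.9]
width: -0.0001
```

>>> {"method": "play_rows", "body": {
  "motion": [
    [[0,0,-1.2,0,0,0],[0,0,-1.2,0,0,0],[0.1,0,-0.5,0,0,0],[0,0,0,0,0,0]]
  ]
}}

```text
time: 9.43
position: [0.5441, -0.0468, 0.2144]
eef_rot: [[-0.925, 0.38, 0.01], [0.38, 0.925, 0.002], [-0.008, 0.006, -1.0]]
contact_force: [0.2, 0.1, -0.3]
width: 0.0001
```

```bash
python3 s.py;python3 look.py a5
```

```text
9.425 [ 0.54414986 -0.04683048  0.21443471] 6.99464659708394e-05 [ 0.19864687  0.14580242 -0.28000922]
[[-0.92512215  0.37954345  0.00978627]
 [ 0.37958075  0.92515596  0.00221523]
 [-0.00821305  0.00576403 -0.99994966]]
tool delta cm [-0.18463374 -0.10576942  0.44439969]
rotvec [ 0.00576403  0.00821305 -0.        ]
[[310.1, 231.9], [311.2, 232.7], [322.4, 240.7]]
```

View pics/a5.png

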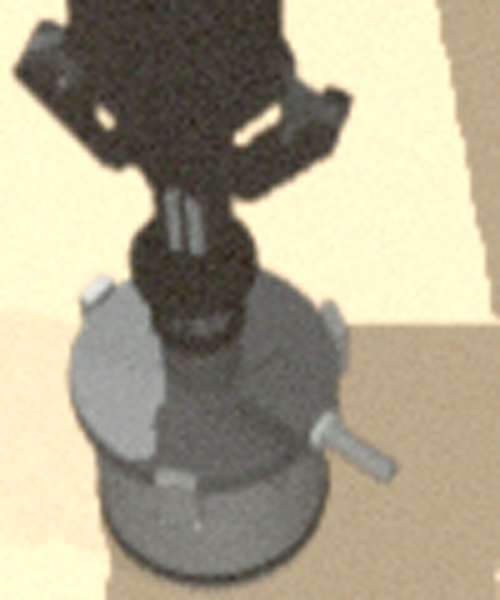

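The tip is now at about (392,472). I'll do one more stroke to see whether it's at its end.

>>> {"method": "play_rows", "body": {
  "motion": [
    [[-0.1,0,-0.3,0.006,0.008,0],[0,0,0.7,0,0,0],[0,0,0.7,0,0,0],[0,0,0.7,0,0,0],[0,0,0.6,0,0,0],[0,0,0.4,0,0,0],[0,0,0.3,0,0,0],[0,0,0.25,0,0,0],[0,0,0.25,0,0,0]]
  ]
}}

```text
time: 10.6
position: [0.5455, -0.0472, 0.186]
eef_rot: [[-0.925, 0.38, 0.01], [0.38, 0.925, -0.001], [-0.01, 0.003, -1.0]]
contact_force: [-9.5, 1.9, 27.9]
width: 0.0002
```

>>> {"method": "play_rows", "body": {
  "motion": [
    [[0,0,-1.2,0,0,0],[0,0,-1.2,0,0,0],[0.1,0,-0.5,0,0,0],[0,0,0,0,0,0]]
  ]
}}

```text
time: 11.1
position: [0.5435, -0.0468, 0.2153]
eef_rot: [[-0.925, 0.38, 0.01], [0.38, 0.925, -0.001], [-0.01, 0.003, -1.0]]
contact_force: [0.0, -0.4, -0.1]
width: 0.0001
```

```bash
python3 s.py;python3 look.py a6; python3 - <<'E'
import numpy as np
from h import *
f={k:np.load(k+'.npy').astype(float).mean(2)[222:248,305:332] for k in('a1','a3','a5','a6')}
for x,y in(('a1','a3'),('a3','a5'),('a5','a6')):
    D=f[y]-f[x]; v,u=np.where(abs(D)>12); print(x,y,abs(D).mean(),len(u),(u.mean()+305,v.mean()+222) if len(u) else '')
i=[cv2.resize(np.clip(f[k]*1.6,0,255).astype('u1'),None,fx=9,fy=9,interpolation=cv2.INTER_CUBIC) for k in('a3','a5','a6')]
cv2.imwrite('pics/c6.png',np.hstack(i))
E
```

```text
11.1 [ 0.54348138 -0.04675863  0.21527281] 0.0001110049293242643 [ 0.02635014 -0.42469095 -0.09499473]
[[-0.92512192  0.37954064  0.00991676]
 [ 0.37954693  0.92517155 -0.00131263]
 [-0.0096729   0.00254954 -0.99994997]]
tool delta cm [-0.24774024 -0.08583596  0.52948491]
rotvec [ 0.00254954  0.0096729  -0.        ]
[[310.1, 231.9], [311.2, 232.7], [322.4, 240.7]]
a1 a3 2.398860398860399 11 (np.float64(319.0), np.float64(236.0909090909091))
a3 a5 2.197056030389364 9 (np.float64(322.77777777777777), np.float64(238.88888888888889))
a5 a6 1.9857549857549857 0
```

View pics/c6.png

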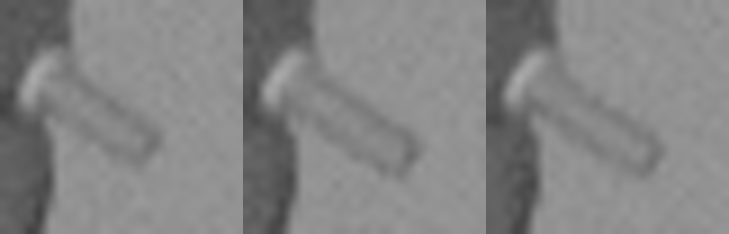

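The last stroke changed nothing, and the tip at about (323,240) matches the full-out prediction of (322.4,240.7). Moving clear.

>>> {"method": "play_rows", "body": {
  "motion": [
    [[0,0,-4,0,0,0],[0,0,-4,0,0,0],[0,0,-3,0,0,0],[4.5,3,0,0,0,0],[4.5,3,0,0,0,0],[4.5,3,0,0,0,0],[4.5,3,0,0,0,0],[4.5,3,0,0,0,0],[4.5,3,0,0,0,0],[2,1,0,0,0,0],[0,0,0,0,0,0],[0,0,0,0,0,0]]
  ]
}}

```text
time: 12.65
position: [0.3407, 0.2468, 0.3184]
eef_rot: [[-0.925, 0.381, -0.002], [0.381, 0.925, -0.003], [0.001, -0.003, -1.0]]
contact_force: [-0.4, -0.0, -0.6]
width: -0.0
```

```bash
python3 - <<'E'
from h import *
out=[]
for n,(u0,v0,u1,v1) in dict(top=(290,225,390,315),scene=(245,175,345,265)).items():
    p,d=vision.capture(n)
    out.append(np.clip(cv2.resize(p[v0:v1,u0:u1,::-1],None,fx=4,fy=4,interpolation=cv2.INTER_CUBIC).astype(float)*1.8,0,255).astype('u1'))
    cv2.imwrite(f'pics/{n}9.png',p[:,:,::-1])
    if n=='top':
        m=np.zeros(p.shape[:2],'u1'); m[v0:v1,u0:u1]=(p.max(2)<38)[v0:v1,u0:u1]
        k,l,s,ce=cv2.connectedComponentsWithStats(m); print([(s[i],ce[i]) for i in range(1,k) if s[i,4]>30])
    for nm,pt in (('axis',(.5465,-.0475,.192)),): print(proj(n,pt))
    e=np.array([.707,.707,0]); print([proj(n,np.array([.5465,-.0475,.124])+e*r) for r in(.073,.103)])
cv2.imwrite("pics/z9.png",np.hstack(out))
E
```

```text
[(array([329, 260,  22,  23, 409], dtype=int32), array([339.25427873, 270.79217604]))]
[338.79549191 270.33204426]
[array([315.02377354, 250.21971289]), array([305.85916281, 240.71471539])]
[283.14004519 194.32924699]
[array([311.16919845, 232.51895909]), array([322.36479205, 240.49585516])]
```

View pics/z9.png

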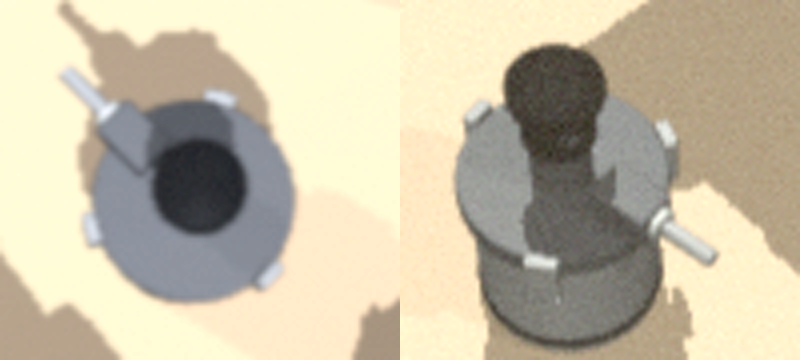

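View pics/scene9.png

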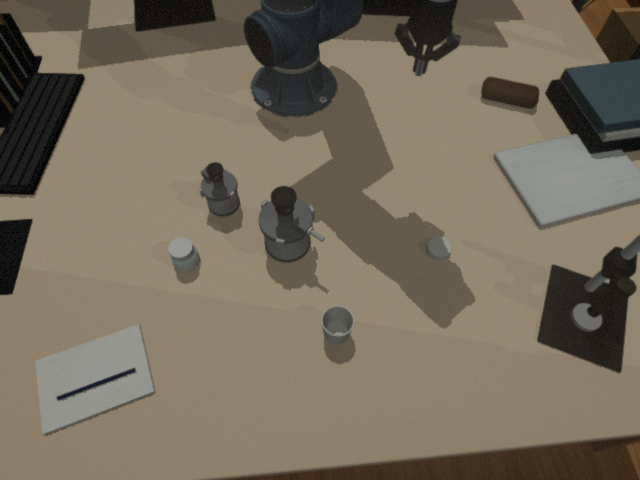

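The pin is fully out: its tip is at about (306,242) in the top view against a prediction of (306,241). The knob is up, its centre hasn't moved, and the jar, cup and cap are where they were. Handing in.

```bash
python3 -c "
from rig import ctrl
print(ctrl.close_job())"
```

```text
the job is handed in; nothing more can be done
None
```

The larger canister is pumped up and handed in at about 12.7 s of the 45 s allowed. I gave it six full strokes with the closed fingertips, each felt against the bottom stop at 20–36 N, lifting clear of the knob between strokes.

**Pin:** It looks fully out. The sixth stroke made no visible change. In both views the tip sits within about 2 pixels (roughly 2–4 mm) of where it should be at 103 mm; I read the tip position by eye.

**Canister and other objects:** The plunger is back up. The knob centre in the top view is within 0.05 pixel of where it started, so the canister did not shift. The jar, cup, cap and small canister look unmoved in the final scene view.

**Disagreements:**
- The two cameras placed the pump axis about 3 mm apart, so I pressed close to their average.
- I corrected a small tool tilt (about 0.01 rad) with the wrong sign at first.
- A sideways force of about 8–10 N showed at the bottom of each stroke. The canister did not move under it.

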